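# Add a slotted weight to the card press

## Task

A greeting card is being flattened under the little card press. Pick up the loose slotted weight from the counter, slide it sideways onto the brass spindle below the knob with its slot pointing away from the slot of the weight already there, and feel for the raised key by turning it gently until it drops over the key and lies flat on the lower weight with the spindle at the end of its slot; then let go. Do not force it against the press, and leave the other things where they are.

Things in the scene. Friction and masses are not known exactly. Their poses are not given: they have to be found in the camera images.
- weight_center (a point): Loose slotted weight: steel disc, 64 mm diameter, 18 mm thick, about 0.3 kg, lying flat on the counter. Point: its centre, 9 mm above its underside. z up; +x points from the centre out of the slot's mouth. Two flats at y = +30 and -30 mm, 22 mm long, are for gripping (60 mm wide).
- slot_mouth (a point): Slot of the loose weight. Point: middle of the mouth at the rim, 32 mm along +x from the disc's centre, half-way up. The slot is 12 mm wide, goes through the whole thickness, and runs to a flat end 5 mm past the centre (x = -5 mm), so a spindle touching the end stands at the disc's centre. The mouth flares to about 20 mm.
- spindle (a point): Upright brass spindle, 10 mm diameter, of the card press, which is fixed on the counter. Point: on its axis, 40 mm above the counter, level with the top of the weight already on. z up; +x points to the back of the press, away from the robot. Seated, the loose weight's centre is 9 mm above this point; resting on top of the key it is 14 mm above.
- lower_seat (a point): Weight already on the press, a steel disc, 56 mm diameter, 22 mm thick (18 to 40 mm above the counter); it does not turn by hand. Point: centre of its underside on the spindle's axis, 18 mm up, the top of a round wooden platen 96 mm across on a 6 mm card. Its 12 mm slot faces the press's -x, to within 26 degrees either way, not measured.
- key_nominal (a point): Raised key on top of the lower weight, straight opposite that weight's slot: a radial bar 5 mm high (40 to 45 mm up), 10 mm wide, from 12.5 to 26.5 mm off the axis. Point: its nominal top centre, 19.5 mm along the press's +x. The real key lies up to 26 degrees to either side, not measured: find it by feel. The loose weight's slot drops over it.
- knob_top (a point): Brass knob on the spindle's end, 22 mm across, from 76 to 84 mm above the counter; point: centre of its top. It is wider than the slot, so a weight comes on only sideways, between the key's top (45 mm) and the knob's underside (76 mm).
- spool_2_center (a point): low wooden ribbon spool, 64 mm across, 22 mm high, bystander that resembles the weight in size; its centre, 11 mm up
- pot_1_center (a point): round lidded pot, 63 mm across, 34 mm high, bystander; its centre, 17 mm up
- pot_2_center (a point): round lidded pot, 65 mm across, 29 mm high, bystander; its centre, 14 mm up
- soap_box_1_center (a point): small carton, 52x82x28 mm, bystander; its centre, 14 mm up
- rubber_stamp_1_center (a point): rubber stamp with a turned wooden handle, 30x40x69 mm, bystander; its centre, 34 mm up
There are look-alikes about, which are no part of the job. Of the things shaped like the part that bears weight_center, the bare steel one is meant.

How it is judged:
By the outcome, as a careful person would: the job done as asked, in the order asked, and still so for the second after the job is handed in, with the robot touching nothing.
It also fails if it takes over 72 s, if anything falls off the work surface, if the arm or the gripper's body presses on something with over 40 N, if the wrist force passes 120 N, or if a joint passes its speed limit or range.

## Robot

A 7-joint arm with a two-finger parallel gripper is mounted at the origin on a cart in front of the work surface, level with it; the furniture and walls round the work are solid. World frame = base frame: x ahead of the robot, y to its left, z up, the work surface at z = 0. Lengths are in mm, angles in rad, forces in N, time in s.
With the tool pointing down it reaches from about 425 to 975 mm from the base axis. Payload 16.7 kg.
Tool frame: the origin (TCP) lies at the very end of the fingers, on their centre line; the grasp point (between the pads) lies 19 mm behind it (env.grip_depth is the distance from the TCP to the grasp point, in mm); z points along the fingers, y is the direction in which the jaws open and shut (so a half turn about z gives the same grasp; the last joint's range is limited). The gripper opens to 85 mm and grips with 20 to 120 N. Pads are 22 mm wide; open, the fingers measure 114 mm over their backs; the gripper's body (76 mm by 85 mm) begins 54 mm behind the grasp point. The pads swing forward as they close: fully open they stand 13 mm farther back than shut.
Start: joints at [-1.488, 0.426, 0.074, 1.606, -0.034, 1.111, -0.067], TCP at [155.732, 656.752, 231.302] pointing down, gripper open.
Joint ranges: [-2.85, 2.85], [-0.5, 2.14], [-1.23, 1.37], [0.21, 2.46], [-1.02, 4.16], [0.16, 2.05], [-2.73, 2.73]. Speed limits (rad/s): [1.89, 1.89, 2.39, 2.39, 3.01, 3.01, 3.01].

## Interface

Orientations are given as a unit quaternion [w, x, y, z].
In Python, from bench import env gives the robot as it stands.
- The arm moves only by the shell command python3 -m crank 'ROWS' [FORCE]. ROWS is JSON, a list of rows, each a list of 3 entries, a list of its own where there are three numbers: the gripper command: -1 is shut, 1 is fully open, values between are in proportion, then the shift along the tool's x, y, z in mm, then the turn about the tool's z in rad. In form: [[jaw, [x, y, z], spin], ...]. A call has 1 to 12 rows; each row shifts and turns the commanded pose from where the row before left it, along the tool's axes as they then stand; what a row does not reach is not made up. A row lasts 1/10 s, in which the tool goes at most 50 mm and 8.59 degrees, less where a joint would pass 70% of its speed; a pose out of reach is approached as far as the arm can. A call with a gripper value outside its range is refused whole. The fingers move at their own pace and stop on an object; FORCE is the grip in N (left out, the last holds). Time passes only in rows, so rows that do not move let the fingers close. It gives the time, the measured TCP pose, the force and the opening at its end, in the units of the state.
- env.get_state(): the state, without advancing time (a new reading comes with each control period).
- env.camera(name): name is "scene" or "top"; returns a dict with "img" (384x512x3 uint8, blue, green, red), "fov_y" (degrees; the focal length in pixels is half the picture's height over the tangent of half this angle, whatever the lens; pixels are square), "cx", "cy" (the principal point, pixels), "rvec" (rotation vector, rad) and "tvec" (3), from world to camera coordinates, as OpenCV has them. Camera axes: x right, y down, z forward; pixel columns grow to the right and rows downward; lengths in mm; the calibration is good to about 2 mm. A picture is of the moment at which its call begins. There is no depth.
- env.sign_off(): hands the job in, once; it reports no verdict.
Trained networks look in the newest picture that a camera, given by its name, has taken for a name from the list of things; names that differ only in an ending like _2 or _b are one class to them, and where a whole thing is asked for, a point or a joint stands for the part that bears it (a point fixed in the world has none). Each returns a list of dicts, best first, with "conf" (0 to 1); they miss things now and then, are a little off and sometimes report something else, mostly with a low value. They report only what shows in the picture. A call takes as long as a camera call. They do not tell look-alikes from the thing itself.
- env.recognise(camera, label): "uv" ([column, row] in pixels, amid what is visible of it).
The state is a dict: "clock": time; "qpos": joint angles; "dq": joint speeds; "joint_efforts": joint torques, N m; "tcp_pos": TCP position; "eef_rot": TCP orientation; "wrist_force": force on the tool from outside, world axes, zero at the start; "torque": the same for the moment, N m; "grip_width": opening from 0.0 (shut) to 1.0 (fully open).
Only numpy, scipy, OpenCV 4.12 (cv2) and the standard library are available. Lean on these libraries where they do the work, as an engineer would, in place of code of your own. Each camera call takes 0.05 s, during which the arm holds its last target. There are 200 camera calls.

## Working session

There is one attempt and no reset: what is moved stays moved. The work goes in short steps, Python scripts to look and compute and a shell command to move; the robot and the scene stay as the last step left them, time stands still between calls to the robot, and variables do not carry over. Pictures are saved under pics/ and viewed, about 8 in all and at most 12, crops included, and the job is handed in when it is done.

```bash
ls; mkdir -p pics; cat > h.py <<'E'
from bench import env
import numpy as np, cv2
from scipy.spatial.transform import Rotation as R
def cam(n):
    c=env.camera(n); h,w=c['img'].shape[:2]
    f=h/2/np.tan(np.radians(c['fov_y'])/2)
    c['K']=np.array([[f,0,c['cx']],[0,f,c['cy']],[0,0,1]]); c['Rm']=cv2.Rodrigues(np.array(c['rvec'],float))[0]; c['t']=np.array(c['tvec'],float).ravel()
    return c
def ray(c,uv,z):
    d=c['Rm'].T@np.linalg.solve(c['K'],[uv[0],uv[1],1]); o=-c['Rm'].T@c['t']
    return o+d*(z-o[2])/d[2]
def proj(c,P):
    p=c['K']@(c['Rm']@np.array(P,float)+c['t']); return p[:2]/p[2]
E
python3 - <<'E'
from h import *
for n in ['scene','top']:
    c=cam(n); cv2.imwrite(f'pics/{n}0.png',c['img']); print(n,c['fov_y'],c['cx'],c['cy'],-c['Rm'].T@c['t'])
    for l,z in [('weight_center',9),('slot_mouth',9),('spindle',40),('lower_seat',18),('knob_top',84),('key_nominal',45),('spool_2_center',11),('pot_1_center',17),('soap_box_1_center',14),('rubber_stamp_1_center',34)]:
        for d in env.recognise(n,l)[:4]: print(l,np.round(d['uv']),round(d['conf'],2),ray(c,d['uv'],z).round())
s=env.get_state(); print(s)
E
```

```text
pics
scene 42.645516617249726 258.24235740446846 190.39358315113745 [-378.21999784 -778.43165037  624.34268996]
weight_center [282. 252.] 0.95 [ 521. -204.    9.]
weight_center [266. 230.] 0.58 [ 593. -106.    9.]
slot_mouth [278. 249.] 0.88 [ 529. -188.    9.]
slot_mouth [264. 230.] 0.84 [ 591. -102.    9.]
spindle [214. 221.] 0.94 [504.   2.  40.]
lower_seat [214. 220.] 0.86 [544.  36.  18.]
knob_top [216. 218.] 0.74 [451. -52.  84.]
key_nominal [215. 219.] 0.88 [509.  -0.  45.]
spool_2_center [328. 279.] 0.74 [ 483. -356.   11.]
pot_1_center [146. 213.] 0.58 [458. 218.  17.]
soap_box_1_center [254. 187.] 0.79 [807.  92.  14.]
soap_box_1_center [244. 200.] 0.41 [709.  57.  14.]
rubber_stamp_1_center [247. 200.] 0.62 [679.  25.  34.]
top 55.504225987011736 258.174332687116 185.78112420481372 [453.73831459 -20.04632902 974.47487926]
weight_center [323. 225.] 0.79 [ 515. -191.    9.]
weight_center [289. 196.] 0.66 [ 591. -101.    9.]
slot_mouth [325. 226.] 0.8 [ 512. -195.    9.]
slot_mouth [287. 197.] 0.68 [589. -97.   9.]
spindle [232. 208.] 0.64 [558.  46.  40.]
lower_seat [230. 21
[... 402 characters left out ...]
y([-1.48750206,  0.42609811,  0.07392229,  1.60596672, -0.03407541,
        1.1108196 , -0.06710882]), 'dq': array([-4.58912431e-04, -2.91564039e-04, -4.84801266e-05,  1.55773436e-03,
        1.58762426e-03,  1.99221278e-03, -1.68781593e-03]), 'joint_efforts': array([-1.90705367e-03, -9.49549055e+01,  3.75646994e+00, -4.63871241e+01,
        1.89304480e-02,  2.89028714e-03,  2.75504760e-05]), 'tcp_pos': array([155.75345316, 656.76072097, 231.31842916]), 'eef_rot': array([-1.54962809e-06,  1.16171726e-01,  9.93229143e-01, -1.61618951e-05]), 'wrist_force': array([-0.80373993,  0.35273097,  0.05443206]), 'torque': array([-0.05077251,  0.01664676, -0.0221839 ]), 'grip_width': 1.0035470665167192}
```

```bash
python3 - <<'E'
import cv2,numpy as np
a=cv2.imread('pics/top0.png')[110:290,130:410]; b=cv2.imread('pics/scene0.png')[170:310,120:370]
cv2.imwrite('pics/a1.png',cv2.resize(a,(800,514),interpolation=3)); cv2.imwrite('pics/b1.png',cv2.resize(b,(800,448),interpolation=3))
E
```

```text
(no output)
```

View pics/a1.png

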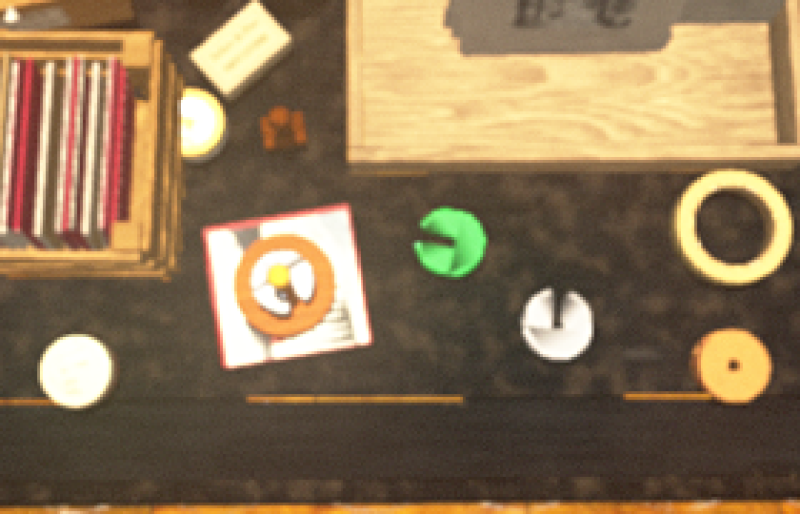

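View pics/b1.png

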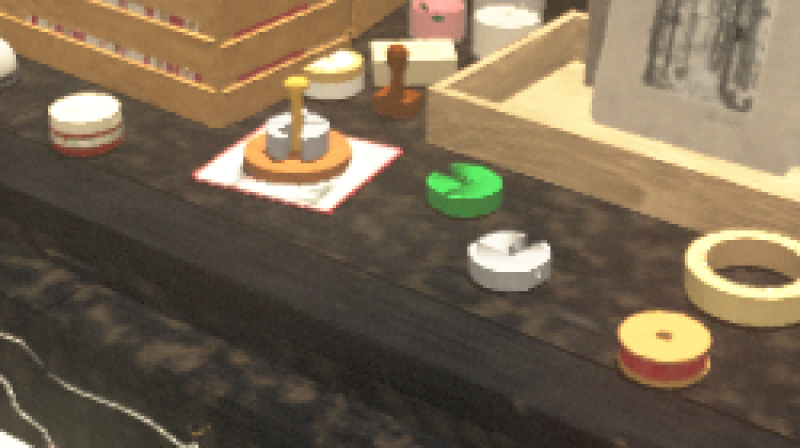

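The bare steel disc at top-view pixel (325,223) is the loose weight. The green disc at about (288,195) is a painted look-alike. In the top view the steel disc's slot points roughly world +x. The press is at about (228,208), with the lower slot facing down and to the right. I'll rectify both to confirm this and to measure.

```bash
python3 - <<'E'
from h import *
c=cam('top'); s=cam('scene')
def rect(c,x0,y0,z,h=50,k=4):
    # image up=+x, left=+y
    n=2*h*k
    src=np.float32([proj(c,(x0+h,y0+h,z)),proj(c,(x0+h,y0-h,z)),proj(c,(x0-h,y0-h,z)),proj(c,(x0-h,y0+h,z))])
    H=cv2.getPerspectiveTransform(np.float32([[0,0],[n,0],[n,n],[0,n]]),src)
    im=cv2.warpPerspective(c['img'],H,(n,n),flags=cv2.WARP_INVERSE_MAP|cv2.INTER_CUBIC)
    for i in range(0,n,40): 
        im[i,::4]=(0,0,255); im[::4,i]=(0,0,255)
    return im
cc=dict(h=50,k=3)
o=np.vstack([np.hstack([rect(c,515,-193,18,**cc),rect(s,515,-193,18,**cc)]),np.hstack([rect(c,552,52,40,**cc),rect(s,552,52,40,**cc)])])
# draw grid 10mm spaced is 30px; relabel
cv2.imwrite('pics/r2.png',o)
E
```

```text
(no output)
```

View pics/r2.png

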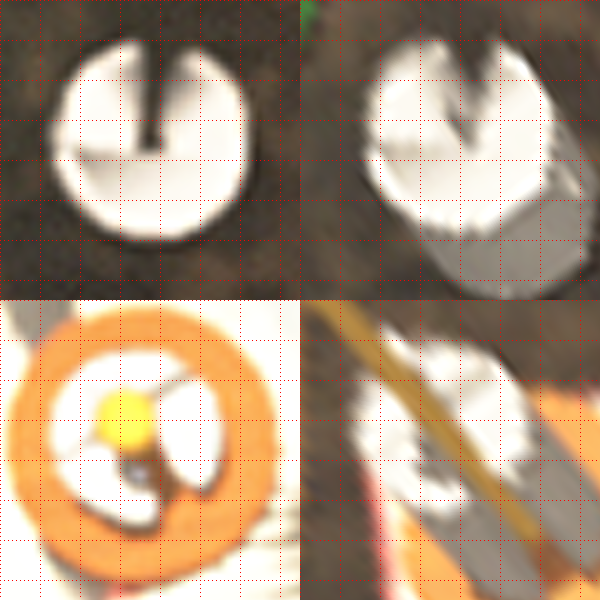

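Rectified at 10 mm per 30 px, this gives:
- **Loose weight:** the steel disc centre is about (518.5,-194) and its slot yaw is about 0.
- **Lower weight:** its slot points about 32° clockwise of "towards the robot" in both views, so the key should be near world yaw +32°.

Next I'll refine the spindle position and check clearance to the crate.

```bash
python3 - <<'E'
from h import *
c=cam('top'); s=cam('scene')
b=lambda u,v:(u/3.2+120,v/3.2+170); a=lambda u,v:(u/2.857+130,v/2.857+110)
print('knob scene',ray(s,b(297,82),82),'top',ray(c,a(279,276),82))
print('crate corner scene z0',ray(s,b(218,125),0),'top z0',ray(c,a(182,278),0), 'z100',ray(c,a(165,275),100))
# yellow knob centroid
for n,k in (('top',c),('scene',s)):
    m=cv2.inRange(cv2.cvtColor(k['img'],cv2.COLOR_BGR2HSV),(22,150,120),(35,255,255)); 
    q=proj(k,(557,56,82)); ys,xs=np.nonzero(m); w=np.hypot(xs-q[0],ys-q[1])<9
    print(n,q,w.sum(),xs[w].mean(),ys[w].mean(),ray(k,(xs[w].mean(),ys[w].mean()),82))
def tri(u1,u2):
    P=lambda k:k['K']@np.c_[k['Rm'],k['t']]
    X=cv2.triangulatePoints(P(c),P(s),np.float64(u1).reshape(2,1),np.float64(u2).reshape(2,1)).ravel();return X[:3]/X[3]
print(tri(a(279,276),b(297,82)))
cr=np.hstack([cv2.resize(k['img'][int(q[1])-25:int(q[1])+35,int(q[0])-30:int(q[0])+30],(390,390),interpolation=2) for k,q in ((c,proj(c,(557,56,50))),(s,proj(s,(557,56,50))))])
for k,n in((c,'c'),(s,'s')): print(n,proj(k,(557,56,50)))
cv2.imwrite('pics/p3.png',cr)
E
```

```text
knob scene [558.06845492  50.38956955  82.        ] top [555.88146811  55.09960618  82.        ]
crate corner scene z0 [ 5.78785620e+02  1.68134791e+02 -1.13686838e-13] top z0 [564.00023059 153.08670793   0.        ] z100 [555.32425797 149.71450837 100.        ]
top [227.29201876 206.15451593] 34 226.97058823529412 206.52941176470588 [556.07921984  56.78301625  82.        ]
scene [211.01768544 195.25533396] 9 212.11111111111111 195.55555555555554 [557.25829676  52.23861792  82.        ]
[558.13154905  52.79431211  81.26129413]
c [228.35239204 207.59486269]
s [211.32374514 205.781642  ]
```

View pics/p3.png

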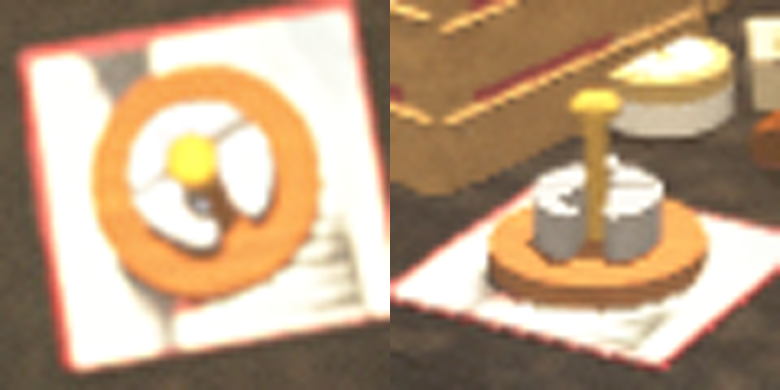

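Both views agree. The spindle is at about (557,55), the lower slot opens down and to the right, and the crate is about 95 mm away in y, so it's clear. I'll start the approach.

```bash
python3 -m crank '[[1,[-33,-31,0],0],[1,[-33,-31,0],0],[1,[-33,-31,0],0],[1,[-33,-31,0],0],[1,[-33,-31,0],0],[1,[-33,-31,0],0],[1,[-33,-31,0],0],[1,[-33,-31,0],0],[1,[-33,-31,0],0],[1,[-33,-31,0],0],[1,[-33,-31,0],0],[1,[-33,-31,0],0]]' 40
cat >> h.py <<'E'
def go(x,y,z,yaw=None):
    """remaining shift in current tool axes, and spin for tool x to point at yaw+180 deg"""
    s=env.get_state(); q=s['eef_rot']; M=R.from_quat([q[1],q[2],q[3],q[0]]).as_matrix()
    print('t',round(s['clock'],2),'tcp',s['tcp_pos'].round(1),'F',s['wrist_force'].round(1),'T',s['torque'].round(2),'grip',round(s['grip_width'],3),'q7',s['qpos'][6].round(2))
    w=np.degrees(np.arctan2(M[1,0],M[0,0]))-180
    print('tool shift',(M.T@(np.array([x,y,z])-s['tcp_pos'])).round(2),'weight yaw now',round((w+180)%360-180,2), 'tilt',M[:,2].round(4), 'spin',None if yaw is None else round(np.radians((w-yaw+180)%360-180),4))
E
python3 -c "
from h import *
go(518.5,-194,150,0)"
```

```text
clock: 2.5
tcp_pos: [456.0, 201.8, 231.7]
eef_rot: [0.0, 0.116, 0.993, 0.0]
wrist_force: [0.1, 1.8, 0.8]
grip_width: 1.003
t 2.5 tcp [456.  201.8 231.7] F [0.1 1.8 0.8] T [ 0.04 -0.03  0.04] grip 1.003 q7 0.85
tool shift [-152.08 -370.78   81.45] weight yaw now -13.34 tilt [ 6.e-04  7.e-04 -1.e+00] spin -0.2328
```

```bash
python3 -m crank '[[1,[-16.9,-41.2,9],0],[1,[-16.9,-41.2,9],0],[1,[-16.9,-41.2,9],0],[1,[-16.9,-41.2,9],0],[1,[-16.9,-41.2,9],0],[1,[-16.9,-41.2,9],0],[1,[-16.9,-41.2,9],0],[1,[-16.9,-41.2,9],0],[1,[-16.9,-41.2,9],0],[1,[0,0,0],-0.1164],[1,[0,0,0],-0.1164],[1,[0,0,0],0]]'
python3 -c "
from h import *
go(518.8,-194,40,0)
c=cam('top');s=cam('scene')
o=[]
for k in(c,s):
    q=proj(k,(518,-194,40)).astype(int); o.append(cv2.resize(k['img'][q[1]-30:q[1]+30,q[0]-30:q[0]+30],(390,390),interpolation=2))
cv2.imwrite('pics/g4.png',np.hstack(o))"
```

```text
clock: 3.7
tcp_pos: [517.6, -192.9, 150.3]
eef_rot: [0.0, -0.001, 1.0, 0.0]
wrist_force: [-0.4, -0.3, -0.2]
grip_width: 1.001
t 3.7 tcp [ 517.6 -192.9  150.3] F [-0.4 -0.3 -0.2] T [ 0.05  0.03 -0.  ] grip 1.001 q7 2.03
tool shift [ -1.21  -1.14 110.3 ] weight yaw now 0.08 tilt [ 0.e+00  1.e-04 -1.e+00] spin 0.0015
```

View pics/g4.png

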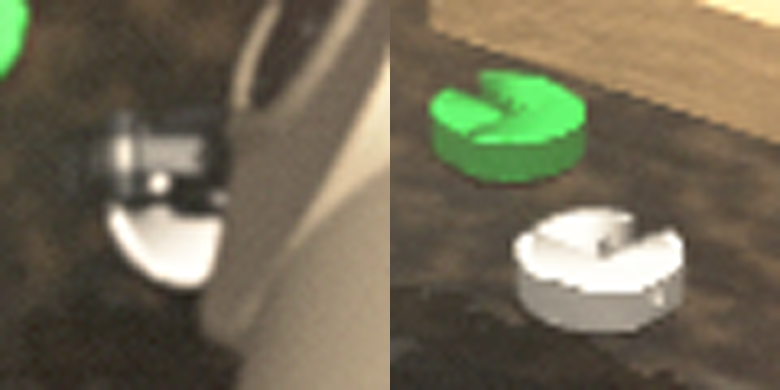

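The steel disc is under the gripper with its slot towards +x, and the green one is well clear. I'll descend and grip.

```bash
python3 -m crank '[[1,[-0.6,-0.6,40],0],[1,[-0.6,-0.6,40],0],[1,[0,0,36],0],[1,[0,0,20],0],[1,[0,0,12],0],[1,[0,0,0],0]]' 30
python3 -m crank '[[0.3,[0,0,0],0],[0.2,[0,0,0],0],[0,[0,0,0],0],[-0.2,[0,0,0],0],[-0.4,[0,0,0],0],[-0.4,[0,0,0],0],[-0.4,[0,0,0],0]]' 60
python3 -c "
from h import *
go(518.8,-194,40,0)"
```

```text
clock: 4.4
tcp_pos: [518.3, -193.4, 1.4]
eef_rot: [-0.001, 0.001, 1.0, 0.0]
wrist_force: [1.3, 0.2, -0.0]
grip_width: 1.0
clock: 5.1
tcp_pos: [519.8, -194.0, 4.3]
eef_rot: [0.001, 0.0, 1.0, -0.0]
wrist_force: [-4.3, 0.7, 15.8]
grip_width: 0.69
t 5.1 tcp [ 519.8 -194.     4.3] F [-4.3  0.7 15.8] T [ 0.1   0.84 -0.25] grip 0.69 q7 2.17
tool shift [ 9.000e-01 -3.000e-02 -3.574e+01] weight yaw now -0.05 tilt [ 2.6e-03 -1.0e-04 -1.0e+00] spin -0.0009
```

```bash
python3 -m crank '[[-0.4,[0,0,-3],0],[-0.4,[0,0,-15],0],[-0.4,[0,0,-25],0],[-0.4,[0,0,-35],0],[-0.4,[0,0,-20],0],[-0.4,[0,0,0],0],[-0.4,[0,0,0],0]]'
python3 -c "
from h import *
go(492,17,100,30)"
```

```text
clock: 5.8
tcp_pos: [519.1, -193.4, 101.1]
eef_rot: [0.001, -0.0, 1.0, 0.0]
wrist_force: [0.3, -0.5, -2.7]
grip_width: 0.685
t 5.8 tcp [ 519.1 -193.4  101.1] F [ 0.3 -0.5 -2.7] T [-0.06  0.03  0.01] grip 0.685 q7 2.08
tool shift [ 27.01 210.42   1.11] weight yaw now 0.02 tilt [ 1.4e-03  1.0e-04 -1.0e+00] spin -0.5233
```

```bash
python3 -m crank '[[-0.4,[4.5,35,0],0],[-0.4,[4.5,35,0],0],[-0.4,[4.5,35,0],0],[-0.4,[4.5,35,0],0],[-0.4,[4.5,35,0],0],[-0.4,[4.5,35,0],0],[-0.4,[0,0,0],-0.105],[-0.4,[0,0,0],-0.105],[-0.4,[0,0,0],-0.105],[-0.4,[0,0,0],-0.105],[-0.4,[0,0,0],-0.105],[-0.4,[0,0,0],0]]'
python3 -m crank '[[-0.4,[0,0,20],0],[-0.4,[0,0,20],0],[-0.4,[0,0,7],0],[-0.4,[0,0,0],0],[-0.4,[0,0,0],0]]'
python3 -c "
from h import *
go(492,17,54,30)
c=cam('top');s=cam('scene')
o=[]
for k in(c,s):
    q=proj(k,(520,35,50)).astype(int); o.append(cv2.resize(k['img'][q[1]-35:q[1]+35,q[0]-35:q[0]+35],(390,390),interpolation=2)); print(q)
cv2.imwrite('pics/h5.png',np.hstack(o))"
```

```text
clock: 7.0
tcp_pos: [491.2, 16.1, 99.6]
eef_rot: [-0.001, -0.26, 0.966, 0.0]
wrist_force: [0.1, -1.1, -2.8]
grip_width: 0.69
clock: 7.5
tcp_pos: [491.9, 16.2, 53.6]
eef_rot: [-0.0, -0.259, 0.966, -0.0]
wrist_force: [0.4, 0.6, -1.9]
grip_width: 0.683
t 7.5 tcp [491.9  16.2  53.6] F [ 0.4  0.6 -1.9] T [ 0.01 -0.07  0.01] grip 0.683 q7 2.14
tool shift [-0.45  0.64 -0.38] weight yaw now 30.01 tilt [-2.e-04 -2.e-04 -1.e+00] spin 0.0001
[236 222]
[208 212]
```

View pics/h5.png

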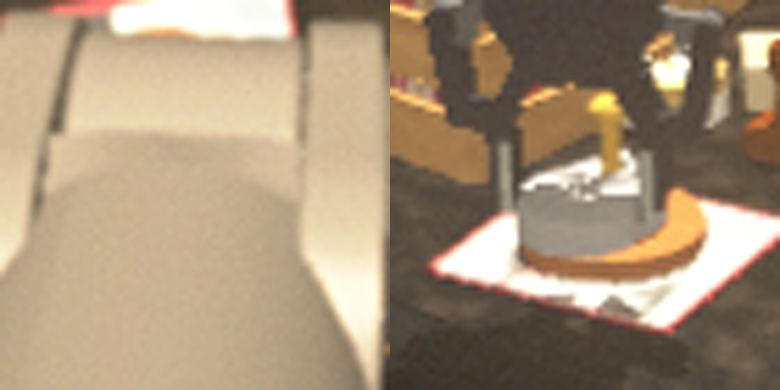

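The scene view (right half) shows the weight held level just in front of the spindle and facing it, with its underside above the lower weight. I'll slide on in stages and watch the lateral force.

```bash
python3 -m crank '[[-0.4,[-9,0.15,0],0],[-0.4,[-9,0.15,0],0],[-0.4,[-9,0.15,0],0],[-0.4,[-9,0.15,0],0],[-0.4,[-3,0,0],0],[-0.4,[-3,0,0],0],[-0.4,[-3,0,0],0],[-0.4,[0,0,0],0]]' 
python3 -m crank '[[-0.4,[-2,0,0],0],[-0.4,[-2,0,0],0],[-0.4,[-2,0,0],0],[-0.4,[0,0,0],0]]' 
python3 -c "
from h import *
go(557,54.5,54,30)"
```

```text
clock: 8.4
tcp_pos: [530.7, 39.5, 53.3]
eef_rot: [-0.0, -0.259, 0.966, -0.0]
wrist_force: [-0.2, 0.1, -2.1]
grip_width: 0.686
clock: 8.8
tcp_pos: [534.9, 42.7, 53.0]
eef_rot: [-0.001, -0.26, 0.966, 0.0]
wrist_force: [-3.6, 2.1, -3.8]
grip_width: 0.688
t 8.8 tcp [534.9  42.7  53. ] F [-3.6  2.1 -3.8] T [0.38 0.96 0.08] grip 0.688 q7 2.11
tool shift [-25.06  -0.87  -1.06] weight yaw now 30.1 tilt [-0.0019  0.     -1.    ] spin 0.0017
```

Light contact: about 3.6 N is pushing the weight to its left, so the spindle is on the flare's right wall. I'll shift +y a little and continue.

```bash
python3 -m crank '[[-0.4,[0,1.2,0],0],[-0.4,[-2,0,0],0],[-0.4,[-2,0,0],0],[-0.4,[0,0,0],0]]' 
python3 -c "
from h import *
go(557,54.5,54,30)"
```

```text
clock: 9.2
tcp_pos: [539.2, 45.6, 53.5]
eef_rot: [0.0, -0.26, 0.966, -0.0]
wrist_force: [-0.3, 0.0, -3.7]
grip_width: 0.686
t 9.2 tcp [539.2  45.6  53.5] F [-0.3  0.  -3.7] T [0.   0.01 0.01] grip 0.686 q7 2.1
tool shift [-19.87  -1.27  -0.51] weight yaw now 30.08 tilt [ 8.e-04  1.e-04 -1.e+00] spin 0.0015
```

```bash
python3 -m crank '[[-0.4,[-2,0,0],0],[-0.4,[-2,0,0],0],[-0.4,[-2,0,0],0],[-0.4,[0,0,0],0]]' 
python3 -m crank '[[-0.4,[-2,0,0],0],[-0.4,[-2,0,0],0],[-0.4,[-1,0,0],0],[-0.4,[0,0,0],0]]' 
python3 -c "
from h import *
go(557,54.5,54,30)"
```

```text
clock: 9.6
tcp_pos: [544.0, 48.6, 53.3]
eef_rot: [0.0, -0.26, 0.966, -0.0]
wrist_force: [-0.3, 0.4, -2.7]
grip_width: 0.685
clock: 10.0
tcp_pos: [548.2, 51.1, 53.3]
eef_rot: [-0.0, -0.26, 0.966, -0.0]
wrist_force: [-0.2, -0.7, -2.9]
grip_width: 0.692
t 10.0 tcp [548.2  51.1  53.3] F [-0.2 -0.7 -2.9] T [-0.   -0.01  0.01] grip 0.692 q7 2.1
tool shift [-9.34 -1.45 -0.71] weight yaw now 30.09 tilt [ 0. -0. -1.] spin 0.0015
```

Sliding freely. I'll continue until the slot's end touches the spindle.

```bash
python3 -m crank '[[-0.4,[-2,0,0],0],[-0.4,[-2,0,0],0],[-0.4,[-1,0,0],0],[-0.4,[0,0,0],0]]' 
python3 -m crank '[[-0.4,[-1,0,0],0],[-0.4,[-1,0,0],0],[-0.4,[0,0,0],0]]' 
python3 -m crank '[[-0.4,[-1,0,0],0],[-0.4,[-1,0,0],0],[-0.4,[0,0,0],0]]'
```

```text
clock: 10.4
tcp_pos: [552.5, 53.6, 53.3]
eef_rot: [0.0, -0.26, 0.966, -0.0]
wrist_force: [0.4, 0.2, -3.3]
grip_width: 0.686
clock: 10.7
tcp_pos: [554.2, 54.5, 53.3]
eef_rot: [0.0, -0.259, 0.966, -0.0]
wrist_force: [0.0, -0.2, -3.5]
grip_width: 0.686
clock: 11.0
tcp_pos: [555.9, 55.3, 53.3]
eef_rot: [-0.0, -0.259, 0.966, -0.0]
wrist_force: [1.2, -2.3, -3.0]
grip_width: 0.685
```

```bash
python3 -m crank '[[-0.4,[-1,-0.4,0],0],[-0.4,[0,0,0],0],[-0.4,[0,0,0],0]]' 
python3 -m crank '[[-0.4,[-1,0,0],0],[-0.4,[0,0,0],0],[-0.4,[0,0,0],0]]'
```

```text
clock: 11.3
tcp_pos: [557.0, 55.7, 53.3]
eef_rot: [0.0, -0.259, 0.966, 0.0]
wrist_force: [0.8, 0.1, -2.5]
grip_width: 0.688
clock: 11.6
tcp_pos: [557.8, 56.1, 53.3]
eef_rot: [0.0, -0.259, 0.966, -0.0]
wrist_force: [-0.1, -1.6, -2.3]
grip_width: 0.684
```

```bash
python3 -m crank '[[-0.4,[-1,-0.3,0],0],[-0.4,[0,0,0],0],[-0.4,[0,0,0],0]]' 
python3 -m crank '[[-0.4,[-1,0,0],0],[-0.4,[0,0,0],0],[-0.4,[0,0,0],0]]'
```

```text
clock: 11.9
tcp_pos: [558.1, 56.2, 53.1]
eef_rot: [-0.001, -0.259, 0.966, 0.0]
wrist_force: [-5.9, -1.5, 0.6]
grip_width: 0.685
clock: 12.2
tcp_pos: [558.2, 56.3, 53.0]
eef_rot: [-0.001, -0.259, 0.966, 0.0]
wrist_force: [-8.5, -3.4, 3.5]
grip_width: 0.687
```

End contact at TCP ≈ (558.1,56.2). I'll back off slightly and lower gently onto the key.

```bash
python3 -m crank '[[-0.4,[1.7,0,0],0],[-0.4,[0,0,0],0],[-0.4,[0,0,1],0],[-0.4,[0,0,1],0],[-0.4,[0,0,0],0],[-0.4,[0,0,0],0]]' 
python3 -m crank '[[-0.4,[0,0,1],0],[-0.4,[0,0,0],0],[-0.4,[0,0,0],0]]'
python3 -m crank '[[-0.4,[0,0,1],0],[-0.4,[0,0,0],0],[-0.4,[0,0,0],0]]'
```

```text
clock: 12.8
tcp_pos: [558.1, 56.0, 51.2]
eef_rot: [-0.0, -0.259, 0.966, -0.0]
wrist_force: [-3.2, -1.5, -3.5]
grip_width: 0.687
clock: 13.1
tcp_pos: [558.1, 56.0, 50.3]
eef_rot: [-0.0, -0.259, 0.966, -0.0]
wrist_force: [-2.3, -0.5, -2.8]
grip_width: 0.686
clock: 13.4
tcp_pos: [558.1, 56.0, 49.3]
eef_rot: [-0.0, -0.259, 0.966, -0.0]
wrist_force: [-3.3, -1.8, -2.0]
grip_width: 0.686
```

```bash
python3 -m crank '[[-0.4,[0.3,0,0.7],0],[-0.4,[0,0,0],0],[-0.4,[0,0,0],0]]' 
python3 -m crank '[[-0.4,[0,0,0.7],0],[-0.4,[0,0,0],0],[-0.4,[0,0,0],0]]'
python3 -m crank '[[-0.4,[0,0,0.7],0],[-0.4,[0,0,0],0],[-0.4,[0,0,0],0]]'
```

```text
clock: 13.7
tcp_pos: [558.0, 55.9, 48.7]
eef_rot: [0.0, -0.259, 0.966, -0.0]
wrist_force: [-3.6, -1.6, 1.5]
grip_width: 0.685
clock: 14.0
tcp_pos: [557.9, 55.8, 48.1]
eef_rot: [0.0, -0.259, 0.966, 0.0]
wrist_force: [-6.3, -1.8, 5.8]
grip_width: 0.688
clock: 14.3
tcp_pos: [557.8, 55.6, 47.5]
eef_rot: [-0.0, -0.259, 0.966, 0.0]
wrist_force: [-8.1, -2.6, 9.4]
grip_width: 0.688
```

Resting on the key at TCP z≈48.7 (underside about 45). I'll ease off to a light load and feel by turning, positive yaw first.

```bash
python3 -m crank '[[-0.4,[0.5,0,-0.4],0],[-0.4,[0,0,0],-0.017],[-0.4,[0,0,0],-0.017],[-0.4,[0,0,0],0]]' 
python3 -m crank '[[-0.4,[0,0,0],-0.017],[-0.4,[0,0,0],-0.017],[-0.4,[0,0,0],0]]'
python3 -m crank '[[-0.4,[0,0,0],-0.017],[-0.4,[0,0,0],-0.017],[-0.4,[0,0,0],0]]'
python3 -c "
from h import *
go(557,54.5,54,30)"
```

```text
clock: 14.7
tcp_pos: [557.6, 56.0, 47.5]
eef_rot: [0.0, -0.277, 0.961, 0.0]
wrist_force: [-0.9, 1.0, -2.7]
grip_width: 0.687
clock: 15.0
tcp_pos: [557.6, 55.6, 47.5]
eef_rot: [0.0, -0.293, 0.956, -0.0]
wrist_force: [-0.7, -0.2, -3.0]
grip_width: 0.686
clock: 15.3
tcp_pos: [557.5, 55.6, 47.6]
eef_rot: [0.0, -0.309, 0.951, -0.0]
wrist_force: [0.1, -0.6, -2.8]
grip_width: 0.682
t 15.3 tcp [557.5  55.6  47.6] F [ 0.1 -0.6 -2.8] T [ 0.02 -0.01 -0.01] grip 0.682 q7 2.18
tool shift [ 1.08 -0.59 -6.38] weight yaw now 35.98 tilt [ 0. -0. -1.] spin 0.1044
```

The load vanished on turning: only the weight's own 2.8 N is left at a lower z. So it seems to be over the key. I'll lower to check that it goes all the way.

```bash
python3 -m crank '[[-0.4,[0,0,0.8],0],[-0.4,[0,0,0],0],[-0.4,[0,0,0],0]]' 
python3 -m crank '[[-0.4,[0,0,0.8],0],[-0.4,[0,0,0],0],[-0.4,[0,0,0],0]]'
python3 -m crank '[[-0.4,[0,0,0.8],0],[-0.4,[0,0,0],0],[-0.4,[0,0,0],0]]'
python3 -c "
from h import *
go(557,54.5,54,30)"
```

```text
clock: 15.6
tcp_pos: [557.5, 55.6, 46.8]
eef_rot: [-0.0, -0.308, 0.951, -0.0]
wrist_force: [-0.6, 0.2, -2.6]
grip_width: 0.69
clock: 15.9
tcp_pos: [557.5, 55.6, 46.0]
eef_rot: [-0.0, -0.308, 0.951, -0.0]
wrist_force: [-0.7, 0.6, -3.0]
grip_width: 0.688
clock: 16.2
tcp_pos: [557.5, 55.6, 45.2]
eef_rot: [-0.0, -0.308, 0.951, -0.0]
wrist_force: [0.3, -0.1, -2.9]
grip_width: 0.683
t 16.2 tcp [557.5  55.6  45.2] F [ 0.3 -0.1 -2.9] T [ 0.03 -0.05  0.01] grip 0.683 q7 2.18
tool shift [ 1.04 -0.64 -8.82] weight yaw now 35.92 tilt [-1.e-04 -1.e-04 -1.e+00] spin 0.1034
```

It is going down over the key. I'll continue to the lower weight.

```bash
python3 -m crank '[[-0.4,[0,0,0.7],0],[-0.4,[0,0,0],0],[-0.4,[0,0,0],0]]' 
python3 -m crank '[[-0.4,[0,0,0.6],0],[-0.4,[0,0,0],0],[-0.4,[0,0,0],0]]'
python3 -m crank '[[-0.4,[0,0,0.5],0],[-0.4,[0,0,0],0],[-0.4,[0,0,0],0]]'
```

```text
clock: 16.5
tcp_pos: [557.6, 55.7, 44.6]
eef_rot: [0.0, -0.308, 0.951, -0.0]
wrist_force: [-0.1, 1.2, -2.3]
grip_width: 0.685
clock: 16.8
tcp_pos: [557.7, 55.7, 44.4]
eef_rot: [0.0, -0.308, 0.951, 0.0]
wrist_force: [-2.5, 0.4, 7.8]
grip_width: 0.687
clock: 17.1
tcp_pos: [557.8, 55.7, 44.3]
eef_rot: [0.0, -0.308, 0.951, 0.0]
wrist_force: [-6.0, 0.5, 17.5]
grip_width: 0.685
```

It hits solid at TCP z≈44.4, about 4.4 mm below the key-top contact, so it's seated. I'll unload, nudge the slot end against the spindle, and release.

```bash
python3 -m crank '[[-0.4,[0,0,-0.9],0],[-0.4,[-0.4,0,0],0],[-0.4,[-0.4,0,0],0],[-0.4,[0,0,0],0],[-0.4,[0,0,0],0]]' 
python3 -m crank '[[-0.4,[-0.3,0,0],0],[-0.4,[0,0,0],0],[-0.4,[0,0,0],0]]'
```

```text
clock: 17.6
tcp_pos: [557.7, 55.8, 44.4]
eef_rot: [-0.0, -0.308, 0.951, 0.0]
wrist_force: [-4.3, -0.9, 7.7]
grip_width: 0.689
clock: 17.9
tcp_pos: [557.8, 55.8, 44.4]
eef_rot: [-0.001, -0.308, 0.951, -0.0]
wrist_force: [-6.1, -1.6, 9.2]
grip_width: 0.687
```

```bash
python3 -m crank '[[-0.4,[0,0,-0.6],0],[-0.4,[-0.2,0,0],0],[-0.4,[0,0,0],0],[-0.4,[0,0,0],0]]' 
python3 -m crank '[[-0.4,[-0.4,0,-0.2],0],[-0.4,[0,0,0],0],[-0.4,[0,0,0],0]]'
```

```text
clock: 18.3
tcp_pos: [558.1, 56.0, 44.6]
eef_rot: [-0.001, -0.308, 0.951, -0.0]
wrist_force: [-4.1, -3.4, -1.8]
grip_width: 0.685
clock: 18.6
tcp_pos: [558.1, 56.0, 44.7]
eef_rot: [-0.001, -0.308, 0.951, -0.0]
wrist_force: [-5.0, -4.2, -1.3]
grip_width: 0.683
```

```bash
python3 -m crank '[[-0.4,[0.4,0,0.3],0],[-0.4,[0,0,0],0],[-0.4,[0,0,0],0]]' 20
python3 -m crank '[[0.4,[0,0,0],0],[0.5,[0,0,0],0],[0.65,[0,0,0],0],[0.8,[0,0,0],0],[1,[0,0,0],0],[1,[0,0,0],0],[1,[0,0,0],0]]' 
python3 -c "
from h import *
go(557,54.5,54,30)
s=cam('scene'); q=proj(s,(540,45,50)).astype(int); cv2.imwrite('pics/k6.png',cv2.resize(s['img'][q[1]-35:q[1]+35,q[0]-45:q[0]+45],(720,560),interpolation=2))"
```

```text
clock: 18.9
tcp_pos: [558.1, 56.1, 44.6]
eef_rot: [-0.001, -0.308, 0.951, -0.0]
wrist_force: [-4.5, -3.4, -2.1]
grip_width: 0.685
clock: 19.6
tcp_pos: [558.6, 56.4, 44.8]
eef_rot: [0.0, -0.308, 0.951, 0.0]
wrist_force: [-0.4, 0.3, 0.1]
grip_width: 1.002
t 19.6 tcp [558.6  56.4  44.8] F [-0.4  0.3  0.1] T [-0.02 -0.04  0.01] grip 1.002 q7 2.18
tool shift [ 2.4  -0.61 -9.15] weight yaw now 35.92 tilt [ 1.e-04  0.e+00 -1.e+00] spin 0.1033
```

View pics/k6.png

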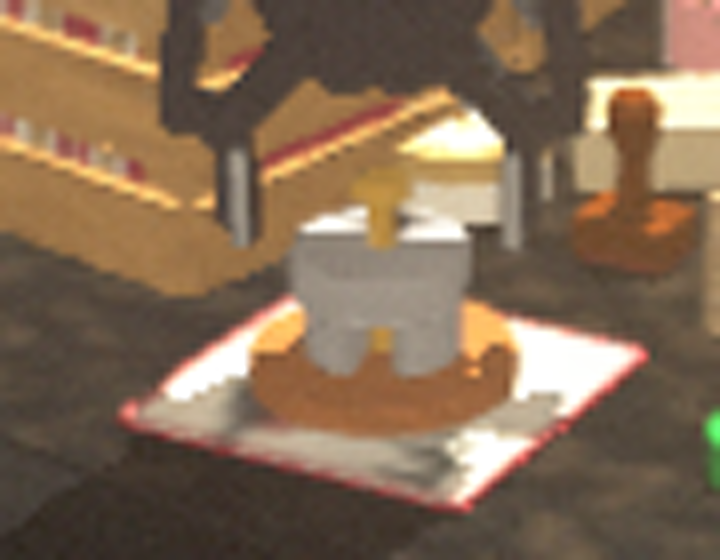

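The weight is stacked flat on the lower one with no gap, and the jaws are clear on both sides. I'll retract straight up, then back away for a top view.

```bash
python3 -m crank '[[1,[0,0,-10],0],[1,[0,0,-20],0],[1,[0,0,-35],0],[1,[0,0,-45],0],[1,[0,0,-45],0],[1,[0,-30,0],0],[1,[0,-40,0],0],[1,[0,-40,0],0],[1,[0,-40,0],0],[1,[0,-40,0],0],[1,[0,0,0],0],[1,[0,0,0],0]]' 
python3 -c "
from h import *
go(557,54.5,54,30)
c=cam('top');s=cam('scene')
o=[]
for k in(c,s):
    q=proj(k,(557,55,50)).astype(int); o.append(cv2.resize(k['img'][q[1]-30:q[1]+30,q[0]-30:q[0]+30],(390,390),interpolation=2))
cv2.imwrite('pics/m7.png',np.hstack(o))"
```

```text
clock: 20.85
tcp_pos: [670.0, -98.6, 200.0]
eef_rot: [-0.0, -0.307, 0.952, -0.0]
wrist_force: [0.5, -0.2, -0.5]
grip_width: 1.0
t 20.85 tcp [670.  -98.6 200. ] F [ 0.5 -0.2 -0.5] T [ 0.02 -0.01 -0.07] grip 1.0 q7 2.42
tool shift [  1.95 190.25 146.01] weight yaw now 35.81 tilt [-3.e-04 -4.e-04 -1.e+00] spin 0.1015
```

View pics/m7.png

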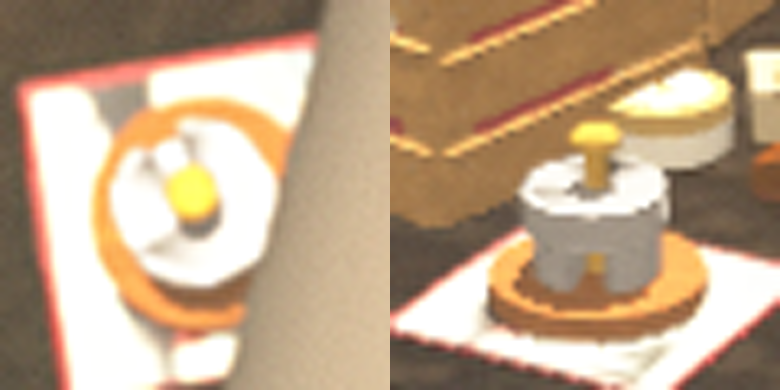

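Both views show the weight flat on the lower one, centred on the spindle, with the key showing in its slot opposite the lower slot. The robot is clear, so I'll hand it in.

```bash
python3 -c "
from bench import env
env.sign_off(); print(env.get_state()['clock'])"
```

```text
the job is handed in; nothing more can be done
the job is handed in; nothing more can be done
```

The bare steel weight is seated on the press and released, and the job is handed in. The clock read 20.9 s just before.

- **Sliding on:** I brought the weight onto the spindle sideways, above the key and below the knob, until the end of its slot touched the spindle.
- **Finding the key:** I lowered it until it rested on the key at TCP z ≈ 48.7 mm. I then turned it from 30° to 36°, and the load disappeared within the first two degrees. It went down to solid contact at 44.4 mm, and the highest force I read at that point was about 18 N.
- **Letting go:** I moved it back against the spindle at the slot's end, opened the jaws and backed the arm away.

**Last checks:**
- In the final scene and top views the weight lies flat and centred on the spindle, with the key showing in its slot opposite the lower slot. The robot arm hid the right edge of the top view.
- The wrist force was near zero and the gripper was clear of the press.
- The drop I measured was about 4.4 mm against the 5 mm key height. The weight was slightly loaded or tilted on the key when I took the first reading, and the seated height matches the lower weight's top at 40 mm.
- I did not re-measure the other objects. Those in the close-ups looked undisturbed, and no contact with them showed in the forces.

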